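# Line up the reagent bottles by size on the stand

## Task

Line up the four amber reagent bottles on the black stand in order of size, one upright in the middle of each cork pad, with the tiniest on the pad next to the white spot plate and the largest at the far end. Set each one down gently rather than dropping it, do not knock any bottle over, and leave the porcelain crucible standing where it is.

Things in the scene. Friction and masses are not known exactly. Their poses are not given: they have to be found in the camera images.
- bottle_tiny: amber glass reagent bottle, plain paper band, black screw cap: 26 mm diameter, 52 mm tall in all; straight glass wall from the base to 34 mm up, above it a sloping shoulder 6 mm high and the cap (18 mm diameter, 12 mm high). Loose, upright at the start; origin at the centre of its underside, z along its axis.
- bottle_small: amber glass reagent bottle, plain paper band, black screw cap: 32 mm diameter, 70 mm tall in all; straight glass wall from the base to 46 mm up, above it a sloping shoulder 8 mm high and the cap (22 mm diameter, 16 mm high). Loose, upright at the start; origin at the centre of its underside, z along its axis.
- bottle_medium: amber glass reagent bottle, plain paper band, black screw cap: 38 mm diameter, 88 mm tall in all; straight glass wall from the base to 57 mm up, above it a sloping shoulder 11 mm high and the cap (27 mm diameter, 20 mm high). Loose, upright at the start; origin at the centre of its underside, z along its axis.
- bottle_large: amber glass reagent bottle, plain paper band, black screw cap: 44 mm diameter, 106 mm tall in all; straight glass wall from the base to 69 mm up, above it a sloping shoulder 13 mm high and the cap (31 mm diameter, 24 mm high). Loose, upright at the start; origin at the centre of its underside, z along its axis.
- pad_a: one of four identical round cork pads, 54 mm diameter and 3 mm thick, fixed in a straight row at 66 mm spacing on a black stand 270 x 70 x 8 mm; the row's letters are in no particular order. Origin at the centre of its underside (8 mm above the bench; its top is 11 mm above the bench); x points across the row, y along it.
- pad_b: one of four identical round cork pads, 54 mm diameter and 3 mm thick, fixed in a straight row at 66 mm spacing on a black stand 270 x 70 x 8 mm; the row's letters are in no particular order. Origin at the centre of its underside (8 mm above the bench; its top is 11 mm above the bench); x points across the row, y along it.
- pad_c: one of four identical round cork pads, 54 mm diameter and 3 mm thick, fixed in a straight row at 66 mm spacing on a black stand 270 x 70 x 8 mm; the row's letters are in no particular order. Origin at the centre of its underside (8 mm above the bench; its top is 11 mm above the bench); x points across the row, y along it.
- pad_d: one of four identical round cork pads, 54 mm diameter and 3 mm thick, fixed in a straight row at 66 mm spacing on a black stand 270 x 70 x 8 mm; the row's letters are in no particular order. Origin at the centre of its underside (8 mm above the bench; its top is 11 mm above the bench); x points across the row, y along it.
- spot_plate: white porcelain spot plate, 60 x 90 x 14 mm with 12 shallow round wells, fixed, in line with the row of pads just beyond one end of the stand (at the other end is a round white evaporating dish, 72 mm across, 28 mm tall). Origin at the centre of its underside; its centre is 88 mm from the nearest pad's centre, 154, 220 and 286 mm from the next ones.
- crucible: white porcelain crucible with a lid knob, 46 mm across, 41 mm tall, loose, standing among the bottles; not part of the job. Origin at the centre of its underside. A black rubber stopper (38 mm across, 28 mm tall) and a small petri dish with a white lid (57 mm across, 15 mm tall) stand among the bottles too: between each two neighbouring bottles stands one of the three, so the bottles are in a loose row along y with most room in front of and behind them (along x).
Mind the look-alikes: they are no part of the job. Leave any purple look-alike of the spot_plate alone.

How it is judged:
By the outcome, as a careful person would: the job done as asked, in the order asked, and still so for the second after the job is handed in, with the robot touching nothing.
It also fails if it takes over 83 s, if anything falls off the work surface, if the arm or the gripper's body presses on something with over 40 N, if the wrist force passes 120 N, or if a joint passes its speed limit or range.

## Robot

A 6-joint arm with a two-finger parallel gripper is mounted at the origin on the work surface. World frame = base frame: x ahead of the robot, y to its left, z up, the work surface at z = 0. Lengths are in mm, angles in rad, forces in N, time in s.
With the tool pointing down it reaches from about 325 to 875 mm from the base axis. Payload 4.4 kg.
Tool frame: the origin (TCP) lies on the front face of the gripper's body, between the roots of the fingers; the fingertips stand 73 mm ahead of it and the grasp point (between the pads) lies 54 mm ahead of it; z points along the fingers, y is the line along which they close (so a half turn about z gives the same grasp; the last joint's range is limited). The gripper opens to 85 mm and grips with 20 to 120 N. Pads are 22 mm wide; open, the fingers measure 114 mm over their backs; the gripper's body (76 mm by 85 mm) begins 54 mm behind the grasp point. The pads swing forward as they close: fully open they stand 13 mm farther back than shut.
Start: joints at [1.185, 0.207, 1.542, -0, 1.393, -0.15], TCP at [134.342, 559.089, 303.882] pointing down, gripper open.
Joint ranges: [-2.73, 2.73], [-0.86, 2.22], [0.23, 2.46], [-1.11, 4.25], [0.08, 2.63], [-2.82, 2.82]. Speed limits (rad/s): [2.79, 2.79, 3.14, 3.14, 3.14, 3.14].

## Interface

Orientations are given as a unit quaternion [x, y, z, w].
In Python, from cell import robot, telemetry, cams, job gives the robot as it stands. Calls block until the motion is done:
- robot.move_ptp(position, orientation): joint-space move of the TCP to a pose.
- robot.line_to(position, feed=150, orientation=None): straight line of the TCP; orientation=None keeps the orientation; feed is the mean speed in mm/s.
- robot.movej(angles): joint-space move.
- robot.open_jaws() and robot.grab(grip_force=None): open the fingers fully, or close them until they stop; grip_force is the grip in N (None keeps the last).
- robot.hold(seconds).
- robot.solve_ik(position, orientation): joint angles nearest the present ones, or None.
- telemetry.sense(): the state.
- cams.read_camera(name): name is "scene" or "side" or "wrist"; returns a dict with "frame" (400x640x3 uint8, red, green, blue), "z_map" (400x640 float32, mm along the optical axis (not along the pixel's ray), 0 where there is no reading), "intrinsics" (3x3 intrinsics, pixels), "cam_to_world" (4x4, takes a point from camera to world coordinates); the wrist camera has in their place "hand_eye" (4x4, takes a point from camera to tool coordinates, whose origin is the TCP and whose axes are the flange's). Camera axes: x right, y up, looking along -z (the intrinsics and any distortion apply to the point x, -y, -z); pixel columns grow to the right and rows downward; lengths in mm; the calibration is good to about 2 mm. A picture is of the moment at which its call begins: read the wrist's pose just before it.
A pose or a line that the arm cannot do raises robot.IKError and nothing moves.
- job.hand_in(): hands the job in; it is judged then, once.
The state is a dict: "clock": time; "q": joint angles; "qvel": joint speeds; "effort": joint torques, N m; "tcp_pos": TCP position; "tool_rot": TCP orientation; "ft_force": force on the tool from outside, world axes, zero at the start; "wrist_torque": the same for the moment, N m; "width": finger opening in mm; "gripper_force": force on a finger pad.
Only numpy, scipy, OpenCV 4.12 (cv2) and the standard library are available. Lean on these libraries where they do the work, as an engineer would, in place of code of your own. Each camera call takes 0.05 s, during which the arm holds its last target. There are 200 camera calls.

## Working session

There is one attempt and no reset: what is moved stays moved. The work goes in short steps, each a Python script; the robot and the scene stay as the last script left them, time stands still between calls to the robot, and variables do not carry over. Pictures are saved under pics/ and viewed, at most 14 in all, crops included, and the job is handed in when it is done.

```bash
ls; mkdir -p pics; python3 - <<'E'
from cell import robot, telemetry, cams, job
import cv2,numpy as np
for n in ["scene","side"]:
    c=cams.read_camera(n); np.savez(f"pics/{n}0.npz",**{k:v for k,v in c.items() if k!='name'})
    cv2.imwrite(f"pics/{n}0.png",c["frame"][:,:,::-1]); print(n,[k for k in c],c["intrinsics"].tolist(),c["cam_to_world"].round(3).tolist())
print(telemetry.sense())
E
```

```text
pics
scene ['frame', 'z_map', 'intrinsics', 'cam_to_world'] [[424.6543576830041, 0.0, 317.42354161908645], [0.0, 424.6543576830041, 201.18732515939186], [0.0, 0.0, 1.0]] [[0.337, -0.759, 0.557, 1082.203], [0.941, 0.261, -0.214, -169.04], [0.017, 0.596, 0.803, 840.183], [0.0, 0.0, 0.0, 1.0]]
side ['frame', 'z_map', 'intrinsics', 'cam_to_world'] [[430.5223924986858, 0.0, 320.3639590970069], [0.0, 430.5223924986858, 203.02046534901197], [0.0, 0.0, 1.0]] [[0.732, 0.388, -0.56, -22.382], [-0.681, 0.446, -0.581, -521.773], [0.024, 0.807, 0.591, 658.791], [0.0, 0.0, 0.0, 1.0]]
{'clock': 0.1, 'q': array([ 1.18447828e+00,  2.07373107e-01,  1.54285097e+00, -4.35121716e-06,
        1.39347881e+00, -1.50533310e-01]), 'qvel': array([-0.00134479, -0.00024712, -0.00496877, -0.00032588, -0.0010592 ,
        0.00052039]), 'effort': array([-3.03577417e-04, -3.84089756e+01, -2.92549735e+01, -1.54238451e-04,
        4.75656721e-03, -1.06228447e-05]), 'tcp_pos': array([134.14685758, 558.57353249, 302.80103131]), 'tool_rot': array([ 1.17619018e-01,  9.93058233e-01, -1.01789844e-03, -2.77766571e-04]), 'ft_force': array([0.28932445, 0.57696807, 0.29964362]), 'wrist_torque': array([-0.07415641,  0.00276465,  0.01908836]), 'gripper_force': 0.0, 'width': 85.31719736672727}
```

View pics/scene0.png

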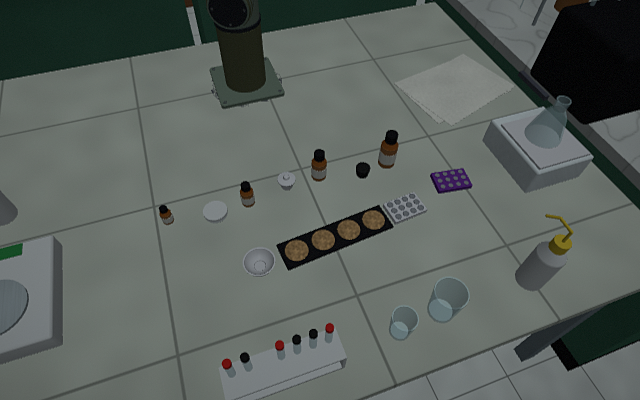

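View pics/side0.png

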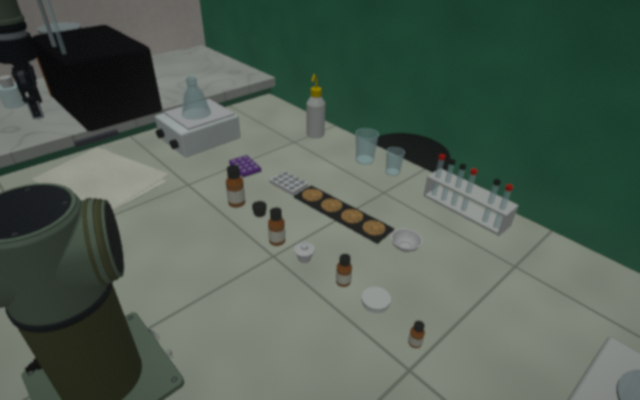

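The scene view shows four bottles: tiny at (166,214), small at (247,194), medium at (319,165) and large at (389,149). The pads run from (374,219) to (296,250). There are two spot plates, a white one at (405,207) in line with the stand and a purple one at (451,180). The white one fits the description, so the tiny bottle goes on the pad at (374,219).

```bash
cat > h.py <<'E'
import cv2,numpy as np
def ray(c,u,v):
    K=c["intrinsics"];T=c["cam_to_world"]
    d=T[:3,:3]@np.array([(u-K[0,2])/K[0,0],-(v-K[1,2])/K[1,1],-1.]); return T[:3,3],d
def onplane(c,u,v,z):
    o,d=ray(c,u,v); return (o+d*(z-o[2])/d[2])[:2]
def cloud(c):
    K=c["intrinsics"];T=c["cam_to_world"];v,u=np.mgrid[:400,:640];z=c["z_map"]
    p=np.stack([(u-K[0,2])/K[0,0]*z,-(v-K[1,2])/K[1,1]*z,-z],-1)
    return p@T[:3,:3].T+T[:3,3]
def pads(c):
    hsv=cv2.cvtColor(c["frame"],cv2.COLOR_RGB2HSV)
    m=cv2.inRange(hsv,(8,70,90),(25,200,255)); m=cv2.morphologyEx(m,cv2.MORPH_OPEN,np.ones((3,3)))
    m=cv2.morphologyEx(m,cv2.MORPH_CLOSE,np.ones((5,5)))
    out=[]
    for k in cv2.findContours(m,cv2.RETR_EXTERNAL,cv2.CHAIN_APPROX_NONE)[0]:
        if cv2.contourArea(k)>150: 
            M=cv2.moments(k);u,v=M["m10"]/M["m00"],M["m01"]/M["m00"];out.append((round(u),round(v),round(M["m00"]),*onplane(c,u,v,11).round(1)))
    return sorted(out,key=lambda a:a[4])
def amber(c):
    """bottle silhouettes (amber) and pixel seeds"""
    hsv=cv2.cvtColor(c["frame"],cv2.COLOR_RGB2HSV)
    m=cv2.inRange(hsv,(3,120,25),(17,255,160))
    m=cv2.morphologyEx(m,cv2.MORPH_CLOSE,np.ones((9,5)))
    return [cv2.boundingRect(k) for k in cv2.findContours(m,cv2.RETR_EXTERNAL,cv2.CHAIN_APPROX_NONE)[0] if cv2.contourArea(k)>50]
H=dict(tiny=52,small=70,medium=88,large=106)
E
python3 - <<'E'
from h import *
for n in ["scene","side"]:
    c=dict(np.load(f"pics/{n}0.npz")); P=cloud(c)
    print(n,"pads",*pads(c),sep="\n ")
    print(" amber",amber(c))
    seeds=dict(scene=dict(tiny=(166,214),small=(247,194),medium=(319,165),large=(389,149)),
      side=dict(tiny=(417,335),small=(344,270),medium=(276,227),large=(235,187)))[n]
    for b,(u,v) in seeds.items():
        h=H[b]
        w=np.s_[v-35:v+30,u-20:u+20]
        q=P[w]; px=c["frame"][w].max(-1)<70
        m=px&(q[...,2]>h-5)&(q[...,2]<h+6)
        vv,uu=np.nonzero(m); print(b,m.sum(),"top pix",uu.mean()+u-20,vv.mean()+v-35,"ray",onplane(c,uu.mean()+u-20,vv.mean()+v-35,h).round(1),"cloud",q[m].mean(0).round(1), "zmax",q[...,2].max().round(1))
c=dict(np.load("pics/scene0.npz"));P=cloud(c)
for nm,p in dict(plate=(405,207),dish=(258,262),cruc=(287,180),stop=(363,170),petri=(215,211)).items(): print(nm,P[p[1],p[0]].round(0))
a=c["frame"][110:280,140:480,::-1]; cv2.imwrite("pics/crop1.png",cv2.resize(a,None,fx=2.3,fy=2.3,interpolation=cv2.INTER_CUBIC))
E
```

```text
scene
 pads
 (298, 250, 249, np.float64(621.8), np.float64(-36.2))
 (324, 240, 246, np.float64(615.0), np.float64(28.3))
 (350, 229, 226, np.float64(607.3), np.float64(95.1))
 (374, 219, 206, np.float64(600.7), np.float64(160.4))
 amber [(160, 209, 14, 15), (240, 188, 15, 19), (312, 158, 15, 23), (381, 140, 17, 16), (554, 0, 35, 12)]
tiny 50 top pix 162.6 208.38 ray [ 440.9 -298.1] cloud [ 441.1 -298.    52.3] zmax 840.2
small 66 top pix 244.84848484848487 185.07575757575756 ray [ 449.9 -107.5] cloud [ 449.9 -107.5   70.1] zmax 840.2
medium 79 top pix 319.1012658227848 153.37974683544303 ray [427.1  83.1] cloud [426.9  83.2  87.8] zmax 840.2
large 106 top pix 391.5377358490566 134.66981132075472 ray [441.3 266.1] cloud [440.8 266.4 105.5] zmax 840.2
side
 pads
 (374, 227, 224, np.float64(621.2), np.float64(-38.6))
 (333, 205, 548, np.float64(609.0), np.float64(87.0))
 amber [(411, 328, 13, 11), (338, 264, 13, 11), (269, 219, 15, 12), (227, 177, 15, 14)]
tiny 77 top pix 418.61038961038963 325.75324675324674 ray [ 436.5 -299.6] cloud [ 436.8 -299.4   51.6] zmax 658.8
small 75 top pix 344.72 258.41333333333336 ray [ 446.1 -109.7] cloud [ 446.6 -109.3   69.5] zmax 658.8
medium 73 top pix 275.4109589041096 211.84931506849315 ray [422.9  80.1] cloud [423.2  80.6  87.6] zmax 658.8
large 78 top pix 232.73076923076923 168.7051282051282 ray [437.5 263.9] cloud [438.1 265.  105.3] zmax 658.8
plate [595. 244.  15.]
dish [ 618. -127.    5.]
cruc [440.  -4.  36.]
stop [466. 188.  30.]
petri [ 458. -189.   14.]
```

View pics/crop1.png

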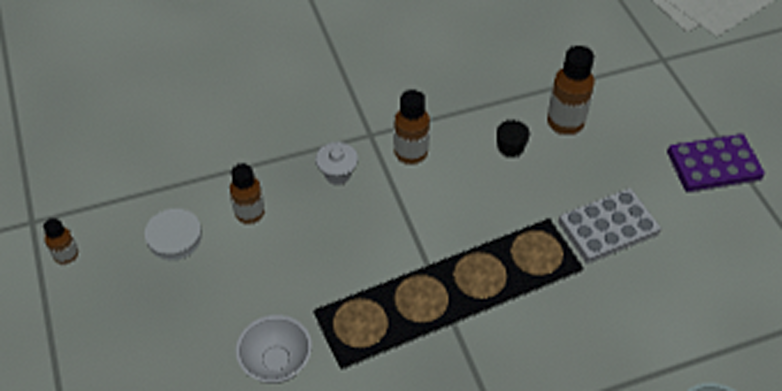

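The enlarged crop confirms it: the white plate (crop 610,222) is in line with the stand, right beside the pad at the +y end. The purple plate (crop 715,162) is off that line. Next I'll refine the pads, then the bottles, with the wrist camera.

```bash
cat >> h.py <<'E'
from cell import robot, telemetry, cams, job
from scipy.spatial.transform import Rotation as R
th=np.deg2rad(48.05); Q=np.array([np.cos(th),np.sin(th),0,0])
def wrist():
    s=telemetry.sense(); c=cams.read_camera("wrist")
    T=np.eye(4);T[:3,:3]=R.from_quat(s["tool_rot"]).as_matrix();T[:3,3]=s["tcp_pos"]
    c["cam_to_world"]=T@c["hand_eye"]; return c
E
python3 - <<'E'
from h import *
for p in [(600,62,340),(450,-108,250)]:
    robot.move_ptp(np.array(p,float),Q); s=telemetry.sense(); print(s["clock"],s["tcp_pos"],s["q"].round(2))
    c=wrist(); np.savez(f"pics/w{p[0]}.npz",**c); print(*pads(c),sep="\n")
    cv2.imwrite(f"pics/w{p[0]}.png",c["frame"][:,:,::-1])
print(c["hand_eye"].round(3))
a=cv2.imread("pics/w600.png");b=cv2.imread("pics/w450.png");cv2.imwrite("pics/wboth.png",cv2.resize(np.vstack([a,b]),(480,600)))
E
```

```text
2.525 [599.78622395  63.0400893  339.97318646] [-0.04  0.24  1.43  0.    1.48 -0.15]
(326, 236, 876, np.float64(620.8), np.float64(-38.0))
(327, 193, 1004, np.float64(614.3), np.float64(27.7))
(186, 139, 245, np.float64(413.9), np.float64(84.2))
(328, 147, 1145, np.float64(607.7), np.float64(93.3))
(328, 97, 1321, np.float64(601.1), np.float64(158.8))
3.5417 [ 451.17216959 -107.87612393  250.97943468] [-0.42  0.02  1.86  0.    1.26 -0.53]
(317, 179, 206, np.float64(448.8), np.float64(-104.4))
(484, 134, 1957, np.float64(620.3), np.float64(-37.8))
(495, 67, 2342, np.float64(613.7), np.float64(27.7))
(505, 9, 910, np.float64(608.9), np.float64(77.8))
[[ 1.0000e-03  9.6200e-01  2.7400e-01  6.9209e+01]
 [ 1.0000e+00 -1.0000e-03 -0.0000e+00 -1.0200e-01]
 [ 0.0000e+00  2.7400e-01 -9.6200e-01 -7.0139e+01]
 [ 0.0000e+00  0.0000e+00  0.0000e+00  1.0000e+00]]
```

View pics/wboth.png

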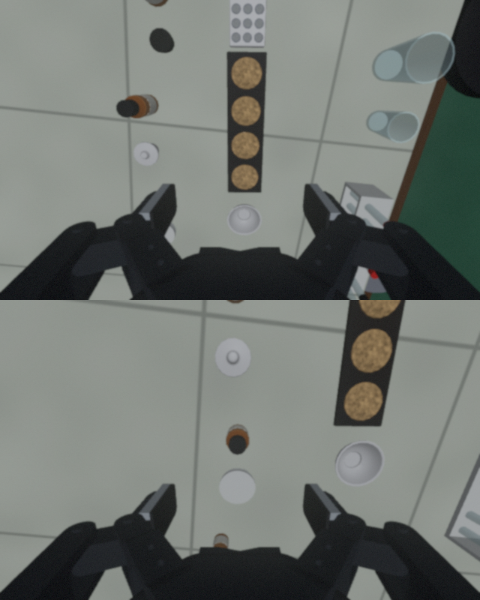

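Pad centres agree to about 1 mm between views: slots at y = 158.8, 93.3, 27.7 and −38. In the lower wrist image, the small bottle stands directly below the tool, between the crucible and the petri dish. I'll start with the small one.

```bash
cat >> h.py <<'E'
B=dict(tiny=(438.8,-298.8),small=(448,-108.5),medium=(425,81.6),large=(439.4,265))
SLOT=dict(tiny=(601.1,158.8),small=(607.6,93.3),medium=(614.2,27.7),large=(620.7,-38))
OFF=dict(tiny=77,small=82,medium=96,large=111)   # TCP above the bottle's base
def top(b,xy,h0=0.):
    """centre of the cap top seen by the wrist camera near xy"""
    c=wrist();P=cloud(c);h=H[b]+h0
    m=(abs(P[...,2]-h)<2.5)&(np.hypot(P[...,0]-xy[0],P[...,1]-xy[1])<25)&(c["frame"].max(-1)<90)
    v,u=np.nonzero(m); 
    if len(u)<20: return None,len(u),c
    (uc,vc),_=cv2.minEnclosingCircle(np.stack([u,v],1).astype(np.float32))
    print(b,"top n",len(u),"mean",P[m].mean(0).round(1),"ray",onplane(c,u.mean(),v.mean(),h).round(1),"circ",onplane(c,uc,vc,h).round(1))
    return onplane(c,u.mean(),v.mean(),h),len(u),c
def pick(b,force=40):
    x,y=B[b]; z=OFF[b]
    robot.open_jaws(); robot.move_ptp(np.array([x,y,max(250,z+H[b]+25)]),Q)
    p,n,c=top(b,B[b]); cv2.imwrite(f"pics/pick_{b}.png",c["frame"][:,:,::-1])
    if p is None or np.hypot(*(p-B[b]))>8: print("bad view",p,n); p=np.array(B[b])
    cur=telemetry.sense()["tcp_pos"]
    robot.line_to(np.array([*p,z+H[b]-5+10.]),feed=250)
    robot.line_to(np.array([*p,z]),feed=100)
    s=telemetry.sense();print("pre",s["tcp_pos"].round(1),s["ft_force"].round(1))
    robot.grab(force); s=telemetry.sense(); print("grab",s["clock"],s["width"],s["gripper_force"],s["ft_force"].round(1))
    robot.line_to(np.array([*p,z+130.]),feed=200)
    s=telemetry.sense();print("lift",s["width"],s["tcp_pos"].round(1),s["ft_force"].round(1))
    t,n,c=top(b,p,130); cv2.imwrite(f"pics/lift_{b}.png",c["frame"][:,:,::-1]); print("held offset",None if t is None else t-s["tcp_pos"][:2],s["clock"])
def place(b,dx=0,dy=0):
    x,y=SLOT[b]; x+=dx;y+=dy; z=OFF[b]+11
    robot.line_to(np.array([x,y,z+125.]),feed=300)
    robot.line_to(np.array([x,y,z+12.]),feed=150)
    f0=telemetry.sense()["ft_force"][2]
    robot.line_to(np.array([x,y,z+2.]),feed=30)
    h=2.
    while h>-2.:
        h-=.5; robot.line_to(np.array([x,y,z+h]),feed=10)
        s=telemetry.sense()
        if s["ft_force"][2]-f0>2.5: break
    print("contact h",h,s["tcp_pos"].round(1)-[x,y,z],s["ft_force"][2]-f0)
    robot.hold(.2); robot.open_jaws(); robot.hold(.1)
    robot.line_to(np.array([x,y,z+H[b]+30.]),feed=120)
    p,n,c=top(b,SLOT[b],11); cv2.imwrite(f"pics/place_{b}.png",c["frame"][:,:,::-1]); print("err",None if p is None else p-SLOT[b],telemetry.sense()["clock"])
E
python3 - <<'E'
from h import *
pick("small")
a=cv2.imread("pics/pick_small.png");b=cv2.imread("pics/lift_small.png");cv2.imwrite("pics/v1.png",cv2.resize(np.vstack([a,b]),(480,600)))
E
```

```text
small top n 432 mean [ 448.4 -106.1   70.1] ray [ 448.4 -106. ] circ [ 448.5 -106.1]
pre [ 449.1 -106.3   82.7] [-0.8 -0.5  0.7]
grab 6.075 30.943530519623728 39.52207088470459 [-0.2 -0.   4.3]
lift 30.946076081484048 [ 447.5 -105.7  210.8] [-0.1  0.3 -1.4]
small top n 1552 mean [ 447.2 -102.   198.4] ray [ 447.  -100.8] circ [447.6 -91.6]
held offset [-0.47849555  4.88046769] 6.875
```

View pics/v1.png

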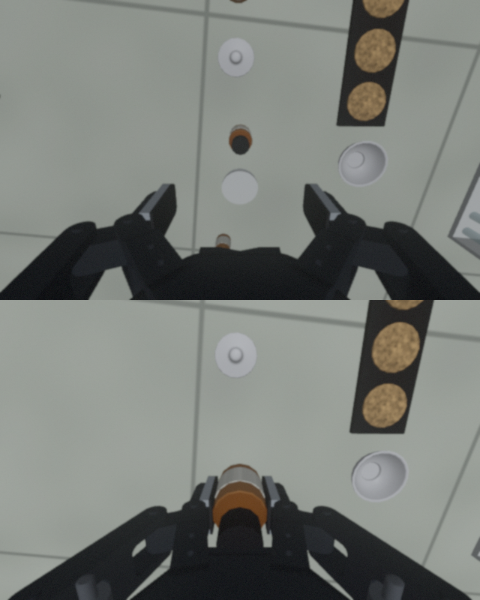

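The small bottle is held upright between the pads (bottom half, about (240,500)). The held-offset figure is contaminated by the black gripper, so I'm ignoring it and placing.

```bash
python3 - <<'E'
from h import *
place("small")
c=cams.read_camera("side"); cv2.imwrite("pics/s2.png",c["frame"][140:260,200:460,::-1])
a=cv2.resize(cv2.imread("pics/place_small.png"),(480,300));b=cv2.resize(cv2.imread("pics/s2.png"),(480,222));cv2.imwrite("pics/v2.png",np.vstack([a,b]))
E
```

```text
contact h 0.0 [0.  0.  0.5] 5.32910242185755
small top n 777 mean [607.7  93.3  81. ] ray [607.7  93.4] circ [607.7  93.2]
err [0.13065398 0.09287323] 12.2167
```

View pics/v2.png

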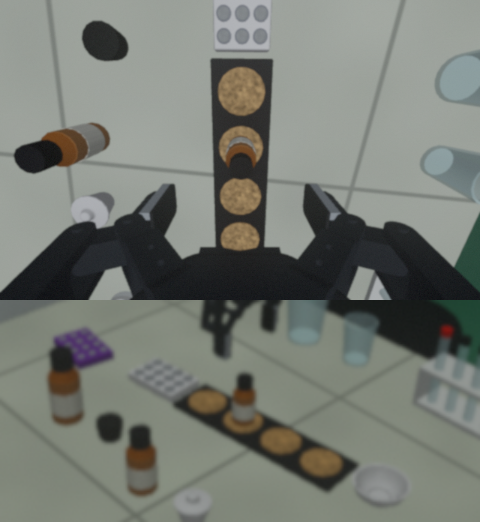

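The small bottle stands upright and centred on the second pad ((240,155) in the wrist view), 0.1 mm off. Next, tiny and then medium.

```bash
python3 - <<'E'
from h import *
for b in ["tiny","medium"]:
    pick(b)
    if telemetry.sense()["width"]<18: print("MISSED"); break
    place(b)
c=cams.read_camera("side"); cv2.imwrite("pics/s3.png",c["frame"][140:260,200:460,::-1])
a=cv2.resize(cv2.imread("pics/place_medium.png"),(480,300));b=cv2.resize(cv2.imread("pics/s3.png"),(480,222));cv2.imwrite("pics/v3.png",np.vstack([a,b]))
E
```

```text
tiny top n 250 mean [ 439.3 -297.4   52. ] ray [ 439.3 -297.4] circ [ 439.3 -297.4]
pre [ 439.8 -297.8   77.6] [-0.5 -0.   0.3]
grab 16.0333 24.716458019363234 39.30795729160309 [0.1 0.2 3. ]
lift 24.60009993874475 [ 438.6 -296.7  205.7] [ 0.2  0.6 -0.5]
tiny top n 1671 mean [ 438.7 -294.1  180.7] ray [ 438.6 -293.1] circ [ 438.  -286.6]
held offset [0.02199024 3.59481152] 16.8333
contact h 0.0 [0.1 0.  0.5] 3.99264732315679
tiny top n 546 mean [601.2 159.   63. ] ray [601.2 159. ] circ [601.3 158.9]
err [0.09000689 0.18085296] 22.8333
medium top n 696 mean [425.3  85.1  88. ] ray [425.3  85.1] circ [425.4  85.1]
pre [425.9  85.1  96.7] [0.  0.7 0.4]
grab 25.925 36.91939011214673 39.85197186470032 [-0.7 -0.8  5.3]
lift 36.78001942936026 [424.3  85.1 224.7] [-0.6  0.1 -0.9]
medium top n 1656 mean [423.9  92.1 216.5] ray [423.8  93.4] circ [423.8 100.5]
held offset [-0.49969233  8.27623115] 26.725
contact h 0.0 [0.1 0.  0.5] 3.8001813431217757
medium top n 963 mean [614.3  27.4  99. ] ray [614.3  27.5] circ [614.4  27.3]
err [ 0.11580512 -0.23272668] 31.9833
```

View pics/v3.png

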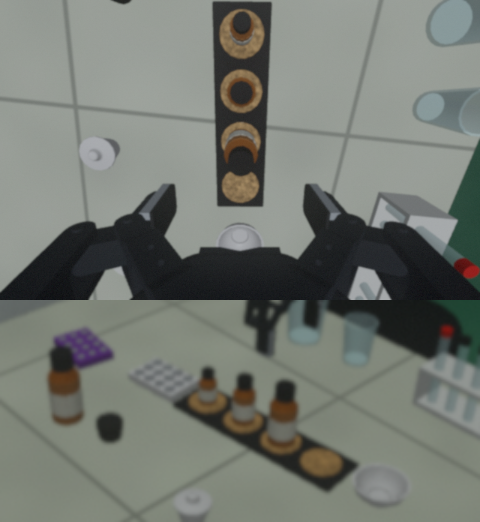

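Tiny, small and medium stand centred on their pads. Only the large bottle is left, and the crucible is still in place at (97,152).

```bash
python3 - <<'E'
from h import *
pick("large",50); place("large")
p=telemetry.sense()["tcp_pos"]; robot.line_to(np.array([520,p[1],330.]),feed=200)
c=cams.read_camera("side"); cv2.imwrite("pics/s4.png",c["frame"][140:260,200:460,::-1])
P=cloud(cams.read_camera("scene")); print("cruc",P[180,287].round(0))
a=cv2.resize(cv2.imread("pics/place_large.png"),(480,300));b=cv2.resize(cv2.imread("pics/s4.png"),(480,222));cv2.imwrite("pics/v4.png",np.vstack([a,b]))
E
```

```text
large top n 1102 mean [439.3 269.6 106.1] ray [439.3 269.6] circ [439.4 269.9]
pre [439.9 269.9 111.7] [ 0.1  0.  -1.1]
grab 35.425 43.09896186400757 50.72648227214813 [-1.2 -0.2  4. ]
lift 42.670169187448984 [438.3 269.2 239.5] [ 0.9 -0.  -1.4]
large top n 1567 mean [438.  278.6 234.4] ray [437.9 280. ] circ [437.8 284.2]
held offset [-0.42577197 10.80746925] 36.225
contact h 0.0 [0.1 0.  0.7] 6.106837660983607
large top n 1111 mean [620.7 -38.1 117. ] ray [620.7 -38.1] circ [620.8 -37.9]
err [-0.03567978 -0.07749005] 42.1333
cruc [439.  -4.  35.]
```

View pics/v4.png

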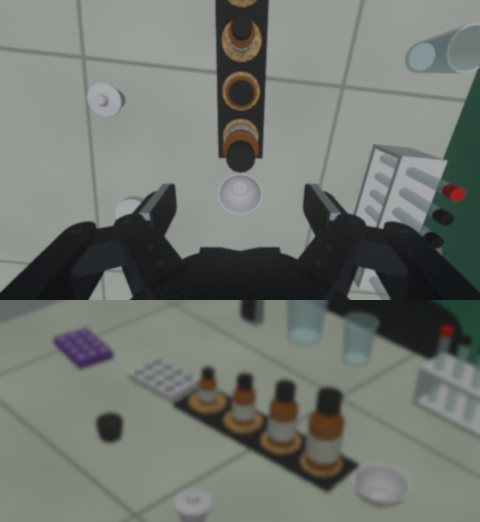

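All four bottles are upright on their pads in size order, the crucible hasn't moved, and the arm is clear.

```bash
python3 -c "
from cell import job
print(job.hand_in())"
```

```text
the job is handed in; nothing more can be done
None
```

The job is handed in: the four bottles stand upright in size order, tiny next to the white spot plate and large at the far end, each within about 0.3 mm of its pad centre by the wrist camera, with the crucible where it was, at about 42 s of the 83 s allowed.

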